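# Re-index the tilting scan fixture with its spring bolt

## Robot

A 6-joint arm with a two-finger parallel gripper is mounted at the origin on a cart in front of the work surface, level with it; the furniture and walls round the work are solid. World frame = base frame: x ahead of the robot, y to its left, z up, the work surface at z = 0. Lengths are in m, angles in rad, forces in N, time in s.
With the tool pointing down it reaches from about 0.275 to 0.725 m from the base axis. Payload 5.6 kg.
Tool frame: the origin (TCP) lies between the finger pads; the fingertips stand 8 mm ahead of it and the grasp point (between the pads) lies 11 mm behind it; z points along the fingers, y is the line along which they close (so a half turn about z gives the same grasp; the last joint's range is limited). The gripper opens to 85 mm and grips with 20 to 120 N. Pads are 22 mm wide; open, the fingers measure 114 mm over their backs; the gripper's body (76 mm by 85 mm) begins 54 mm behind the grasp point. The pads swing forward as they close: fully open they stand 13 mm farther back than shut.
Start: joints at [-0.991, 0.255, 0.108, 0, -1.424, -0.285], TCP at [0.16, -0.526, 0.239] pointing down, gripper open.
Joint ranges: [-2.95, 2.95], [-1.21, 1.97], [-1.09, 1.5], [-2.87, 1.71], [-2.94, -0.07], [-3.05, 3.05]. Speed limits (rad/s): [2.57, 2.57, 3.14, 3.14, 3.14, 3.14].

## Interface

Orientations are given as a rotation vector (axis times angle).
In Python, from rig import ctrl, cams gives the robot as it stands.
- The arm moves only by the tool move_arm, never from a script. Its arguments are lists of equal length, an entry for each row: "fingers": the finger opening in m, from 0 to 0.0854; "travel": the shift along the tool's x, y, z in m, a list of three; "rotation": the turn, a rotation vector about the tool's x, y, z in degrees, a list of three. A call has 1 to 5 rows; each row is the pose to reach, as a shift and turn from the pose commanded when the call began, along the tool's axes at that moment; what a row does not reach only later rows make up. A row lasts 1/8 s, in which the tool goes at most 62.5 mm and 10.7 degrees, less where a joint would pass 70% of its speed; a pose out of reach is approached as far as the arm can. A call with a gripper value outside its range is refused whole. The fingers move at their own pace and stop on an object; the grip force is fixed at half the most. Time passes only in rows, so rows that repeat a pose let the fingers close. It gives the time, the measured TCP pose, the force, the opening and the grip force at its end, in the units of the state.
- ctrl.state(): the state, without advancing time (a new reading comes with each control period).
- cams.read_camera(name): name is "side" or "top" or "wrist"; returns (picture, depth): 480x640x3 uint8, blue, green, red; 480x640 float32, m along the optical axis (not along the pixel's ray), 0 where there is no reading.
- cams.get_calibration(name): a dict with "camera_matrix" (3x3 intrinsics, pixels), "camera_from_world" (4x4, takes a point from world to camera coordinates). Camera axes: x right, y down, z forward; pixel columns grow to the right and rows downward; lengths in m; the calibration is good to about 2 mm. A picture is of the moment at which its call begins: read the wrist's pose just before it. get_calibration takes no time and is no camera call; for the wrist camera it gives the pose at the moment of the call.
- ctrl.sign_off(): hands the job in; it is judged then, once.
The state is a dict: "clock": time; "qpos": joint angles; "qvel": joint speeds; "joint_torque": joint torques, N m; "position": TCP position; "ee_rot": TCP orientation; "force": force on the tool from outside, world axes, zero at the start; "moment": the same for the moment, N m; "gripper_width": opening from 0.0 (shut) to 1.0 (fully open); "grip_force": force on a finger pad.
Only numpy, scipy, OpenCV 4.12 (cv2) and the standard library are available. Lean on these libraries where they do the work, as an engineer would, in place of code of your own. Each camera call takes 0.05 s, during which the arm holds its last target. There are 200 camera calls.

## Task

The tilting fixture on the turntable is locked flat; set it up for the next scan. Pull its spring bolt out and turn the handle down into the rest notch so that it stays out by itself, swing the plate with the gear up past the middle index hole, then let the bolt out of the notch and seat it fully home in the third, steepest hole, so that the plate is locked there. Leave the other things on the turntable where they are.

Things in the scene. Friction and masses are not known exactly. Their poses are not given: they have to be found in the camera images.
- tilt_base: The fixture, fixed on the turntable: base plate 200 (x) x 242 (y -154 to +88) x 12 mm; two dark towers 115 mm high at y = +-72 mm (14 mm thick, 50 mm wide, feet 110 mm) carry the tilting plate between them. Tilt axis along y, 90 mm above the origin. The spring bolt is outside the -y tower. Origin under the middle of the tilt axis, on the underside; z up.
- tube_end (a point): Centre of the outer end of the bolt's tube, at (0, -131, 36) mm in the fixture's frame, axes alike. The tube (36 mm diameter, along y) holds the bolt. In this end: at the top a slot 10 mm wide, 21 mm deep, where the bolt's arm lies while the bolt is in; 1.31 rad from the top on the -x side the rest notch, 10 mm wide, 3 mm deep.
- bolt (a joint): How far the bolt is drawn out along -y of the fixture, m: 0 home in a hole; 0.008 tip riding on the face of the index quadrant between holes; 0.016 in the rest notch; from 0.019 the arm clears the tube's rim and can turn; stop at 0.024. A spring drives it home: 6 N at 0, 13 N in the notch, 17 N at the stop.
- bolt_turn (a joint): Turn of the bolt's arm about the bolt's axis, rad: 0 arm straight up, in line with the slot (which leaves it 0.17 of play either way); 1.15 to 1.45 in the rest notch (middle 1.31), arm leaning over towards -x of the fixture; stops at -0.2 and 1.5. Turns easily once the bolt is drawn out.
- bolt_knob (a point): Centre of the black ball knob, 24 mm diameter, at the end of the bolt's arm (steel rod, 8 mm), 50 mm from the bolt's axis. Locked, it stands at (0, -116, 86) mm in the fixture's frame, 37 mm off the tower's face. Axes as the fixture's with the arm up; they turn with the arm about y.
- cradle (a joint): Tilt of the plate, rad: 0 level, growing as the far (+x) edge rises; stops at -0.03 and 1.0. Stiff: 0.45 N m of friction, stays where left. The steel quadrant below has 10 mm holes for the 8 mm bolt (1 mm bevel at its tip) at 0, 0.28 and, in an adjustable sector clamped somewhere else each time, between 0.63 and 0.89: found by feel, as the bolt drops in and stops the plate dead (0.02 play).
- lift_bar (a point): Middle of the lift bar: steel rod, 14 mm thick, 82 mm long, along y of the fixture, 113 mm from the tilt axis (x of this point, z off the plate's face), 31 mm clear of the plate's far (+x) edge, level with the axis when flat. Hold it lightly (20 to 25 N): it must turn in the fingers. Plate: 150 x 106 x 10 mm, axis through its middle; a gear 50 mm wide screwed on.
- spray_can: White and orange spray can, 53 mm in diameter, 168 mm high, standing at the back; origin under its centre. A bystander.
- blower: Dark rubber bulb blower with a nozzle, 50 mm in diameter, 105 mm high, at the back; origin under its centre. A bystander.
- target_plate: Black camera calibration plate with white dots, 150 mm wide, 115 mm high on a 63 mm deep foot, at the back; origin under its centre. A bystander.
- hex_key: Steel hex key lying in front of the fixture, 90 x 33 x 9 mm; origin under its centre. A bystander.
- blade: Printed grey fan blade on a foot, 28 x 42 x 70 mm, standing to the right (-y) of the fixture; origin under its centre. A bystander.
- spare_flange: Round aluminium flange, 60 mm in diameter, 25 mm high; origin under its centre. A bystander.
- meter: Grey hand-held meter lying flat, 112 x 58 x 27 mm; origin under its centre. A bystander.
- sample_dish: White round dish with lid, 100 mm in diameter, 30 mm high; origin under its centre. A bystander.

How it is judged:
On the way, in this order (a step that is already met when the one before it is completed fails the run):
1. the bolt is out, turned into its rest notch and stays there with the hand off it (value of joint bolt between 0.0135 and 0.0185 m and value of joint bolt_turn above 1 rad and contact force between the fingers and bolt below 0.3 N), for 0.3 s.
2. the plate is swung up past the middle hole while the bolt rests in its notch (value of joint cradle above 0.4 rad and value of joint bolt above 0.0135 m and value of joint bolt_turn above 0.9 rad), for 0.1 s.
At the end, for the whole second after the job is handed in: the bolt is fully home (drawn out less than 3 mm, its arm up within 0.25 rad) in the steep hole: the plate is locked at a tilt between 0.57 and 0.95 rad and at rest (value of joint bolt below 0.003 m and value of joint bolt_turn between -0.25 and 0.25 rad and value of joint cradle between 0.57 and 0.95 rad and velocity of joint cradle between -0.02 and 0.02 rad/s); the robot touches nothing.
It fails at once if another thing on the turntable is shifted by more than 2 cm (distance of any of spray_can, blower, target_plate, hex_key, blade, spare_flange, meter, sample_dish from where it was at the start of the episode above 0.02 m).
It also fails if it takes over 69 s, if anything falls off the work surface, if the arm or the gripper's body presses on something with over 40 N, if the wrist force passes 120 N, or if a joint passes its speed limit or range.

## Working session

There is one attempt and no reset: what is moved stays moved. The work goes in short steps, Python scripts to look and compute and a tool call to move; the robot and the scene stay as the last step left them, time stands still between calls to the robot, and variables do not carry over. Pictures are saved under pics/ and viewed, at most 10 in all, crops included, and the job is handed in when it is done.

Besides the shell and the picture viewer there is one more tool, called after "Emit:" by a JSON object that holds its "fn" and its "kwargs", one argument or row to a line. move_arm: Moves the arm, as the interface text tells. Its arguments: {"type":"object","properties":{"fingers":{"type":"array"},"travel":{"type":"array"},"rotation":{"type":"array"}},"required":["fingers","travel","rotation"]}

```bash
ls; mkdir -p pics
python3 - <<'E'
from rig import ctrl,cams
import cv2,numpy as np
s=ctrl.state();print(s)
for n in("side","top"):
    p,d=cams.read_camera(n);c=cams.get_calibration(n)
    cv2.imwrite(f"pics/{n}0.png",p);np.savez(f"pics/{n}0.npz",p=p,d=d,K=c["camera_matrix"],T=c["camera_from_world"])
    print(n,c)
E
```

```text
pics
{'clock': 0.0, 'qpos': array([-9.91414093e-01,  2.55763529e-01,  1.06971131e-01, -5.06057616e-04,
       -1.42390680e+00, -2.84582821e-01]), 'qvel': array([-1.78818820e-03, -1.59933254e-03, -1.35501837e-04,  3.28426662e-04,
       -7.99635183e-05, -6.77527381e-04]), 'joint_torque': array([ 1.74185399e-03, -3.86622262e+01,  2.37939280e+01,  5.36490306e+00,
       -6.05726265e-03, -1.55776218e-05]), 'position': array([ 0.15970971, -0.52577942,  0.23836907]), 'ee_rot': array([ 4.61228554e-01, -3.10720354e+00, -3.04329448e-03]), 'force': array([0.21068388, 0.32638853, 0.92145677]), 'moment': array([ 0.01565129, -0.03655671,  0.00273126]), 'grip_force': 0.0, 'gripper_width': 1.0000540625814842}
side {'camera_matrix': array([[584.16134587,   0.        , 318.21715337],
       [  0.        , 584.16134587, 240.50184718],
       [  0.        ,   0.        ,   1.        ]]), 'camera_from_world': array([[-0.45762221, -0.88906101,  0.01234665,  0.35445067],
       [-0.73186482,  0.36875112, -0.5730589 ,  0.44303119],
       [ 0.50493148, -0.27128056, -0.81942117,  0.83938616],
       [ 0.        ,  0.        ,  0.        ,  1.        ]])}
top {'camera_matrix': array([[518.55984299,   0.        , 320.05778827],
       [  0.        , 518.55984299, 241.72248845],
       [  0.        ,   0.        ,   1.        ]]), 'camera_from_world': array([[ 0.00128842, -0.99981451,  0.01921695,  0.06899696],
       [-0.99620096, -0.0029566 , -0.08703398,  0.59826423],
       [ 0.08707465, -0.01903181, -0.99601998,  1.1793351 ],
       [ 0.        ,  0.        ,  0.        ,  1.        ]])}
```

View pics/side0.png

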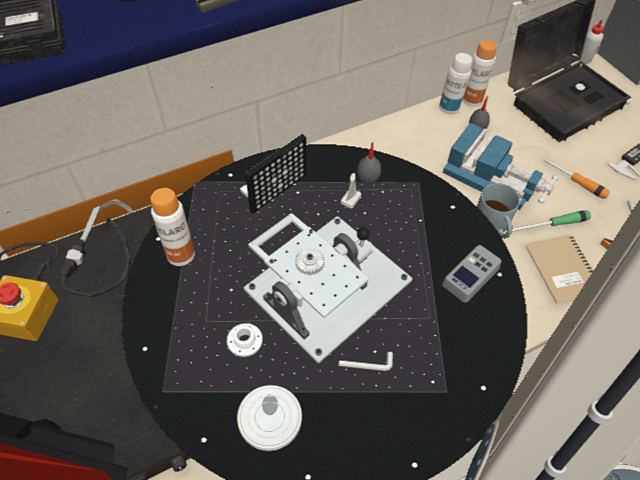

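View pics/top0.png

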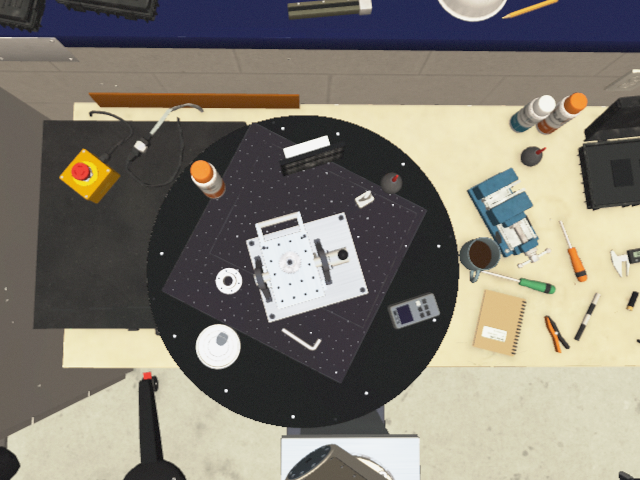

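```bash
cat > h.py <<'E'
import numpy as np,cv2
def cloud(d,K,T):
    v,u=np.mgrid[:480,:640]
    P=np.stack([(u-K[0,2])/K[0,0]*d,(v-K[1,2])/K[1,1]*d,d],-1)
    R=T[:3,:3];return (P-T[:3,3])@R
def proj(X,K,T):
    c=np.atleast_2d(X)@T[:3,:3].T+T[:3,3];p=c@K.T;return p[:,:2]/p[:,2:]
E
python3 - <<'E'
from h import *
a=np.load("pics/top0.npz");p,d,K,T=[a[k] for k in("p","d","K","T")]
W=cloud(d,K,T)
print("table",W[350,250],W[380,300], W[300,200])
print("base",W[288,355],W[225,335],W[290,362])
g=p.astype(int).min(-1)
m=np.zeros((480,640),bool);m[205:330,235:375]=1
b=m&(g>120)&(W[...,2]>0.005)&(W[...,2]<0.02)
n,l,st,_=cv2.connectedComponentsWithStats(b.astype(np.uint8))
i=1+st[1:,4].argmax(); q=W[b][:, :2].astype(np.float32)
r=cv2.minAreaRect(W[l==i][:,:2].astype(np.float32));print("base rect",r,cv2.minAreaRect(q),W[l==i][:,2].mean())
for n in("top","side"):
    a=np.load(f"pics/{n}0.npz");p,d,K,T=[a[k] for k in("p","d","K","T")];W=cloud(d,K,T)
    u,v=(343,255) if n=="top" else (364,235)
    k=np.zeros((480,640),bool);k[v-12:v+13,u-12:u+13]=1
    k&=(p.max(-1)<70)&(W[...,2]>0.075)
    Q=W[k];print(n,"knob n",len(Q),Q.mean(0),Q.min(0),Q.max(0))
    # sphere fit r=12
    from scipy.optimize import least_squares
    f=least_squares(lambda c:np.linalg.norm(Q-c,axis=1)-.012,Q.mean(0)-[0,0,.01],loss="soft_l1",f_scale=.002);print(f.x,np.abs(f.fun).mean())
p=cv2.imread("pics/top0.png")[195:345,225:425];q=cv2.imread("pics/side0.png")[190:370,230:430]
cv2.imwrite("pics/crop0.png",np.hstack([cv2.resize(p,(400,360)),cv2.resize(q,(400,360))]))
E
```

```text
table [0.34746331 0.23210656 0.00174099] [ 0.27850707  0.11585902 -0.00065106] [0.46274466 0.34985437 0.00299183]
base [ 0.49110938 -0.0114329   0.01509339] [0.63912644 0.03476973 0.01063757] [ 0.48651758 -0.02727623  0.01964939]
base rect ((0.5415557026863098, 0.10108406841754913), (0.2010078728199005, 0.24157479405403137), 16.301712036132812) ((0.5330679416656494, 0.10444990545511246), (0.2492724061012268, 0.3411571979522705), 11.725754737854004) 0.013000029179106806
top knob n 72 [0.56423762 0.02289725 0.09590068] [0.55447748 0.01274997 0.08806324] [0.57422245 0.03213453 0.10284121]
[0.56574729 0.02102122 0.08745075] 0.0013459220450347884
side knob n 136 [0.54574656 0.03249519 0.11899309] [0.06261094 0.00961952 0.08308792] [0.57302241 0.37946916 0.93731748]
[0.5638567  0.01982594 0.08740634] 0.03156879027813952
```

View pics/crop0.png

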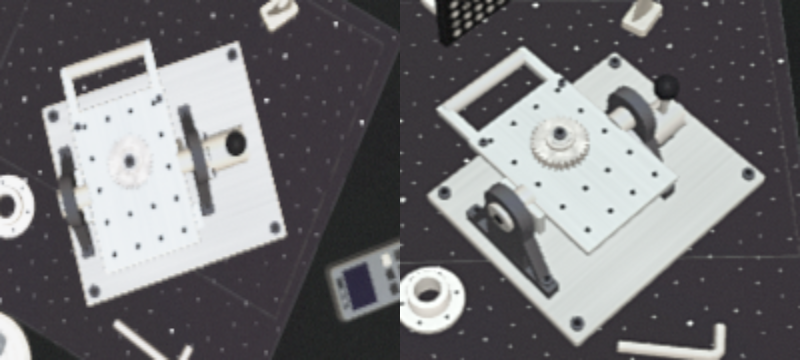

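The crop shows the fixture at a yaw of about 16.3°, with the knob at (343,255) in the top picture and the lift bar at the far left edge. The base rectangle measures 201 x 242 mm, and the knob predicted from it matches the sphere fit within 2 mm. I'll move above the knob first. The tool's x and y are then about fixture -x and +y.

Emit:
{"fn": "move_arm", "kwargs": {
  "fingers": [0.034, 0.034, 0.034, 0.034, 0.034],
  "travel": [
    [-0.049, 0.036, 0.005],
    [-0.098, 0.073, 0.01],
    [-0.147, 0.109, 0.015],
    [-0.196, 0.146, 0.02],
    [-0.245, 0.182, 0.025]
  ],
  "rotation": [
    [0, 0, 0],
    [0, 0, 0],
    [0, 0, 0],
    [0, 0, 0],
    [0, 0, 0]
  ]
}}

```text
clock: 0.72
position: [0.342, -0.279, 0.214]
ee_rot: [0.461, -3.107, -0.0]
force: [1.1, -0.2, -0.1]
gripper_width: 0.399
grip_force: 0.0
```

Emit:
{"fn": "move_arm", "kwargs": {
  "fingers": [0.034, 0.034, 0.034, 0.034, 0.034],
  "travel": [
    [-0.049, 0.036, 0.005],
    [-0.098, 0.073, 0.01],
    [-0.147, 0.109, 0.015],
    [-0.196, 0.146, 0.02],
    [-0.245, 0.182, 0.025]
  ],
  "rotation": [
    [0, 0, 0],
    [0, 0, 0],
    [0, 0, 0],
    [0, 0, 0],
    [0, 0, 0.6]
  ]
}}

```text
clock: 1.35
position: [0.5236, -0.0337, 0.1889]
ee_rot: [0.445, -3.109, 0.0]
force: [0.5, -0.3, 1.1]
gripper_width: 0.398
grip_force: 0.0
```

Emit:
{"fn": "move_arm", "kwargs": {
  "fingers": [0.034, 0.034, 0.034],
  "travel": [
    [-0.03, 0.02, 0.004],
    [-0.056, 0.04, 0.008],
    [-0.056, 0.04, 0.008]
  ],
  "rotation": [
    [0, 0, 0],
    [0, 0, 0],
    [0, 0, 0]
  ]
}}

```text
clock: 1.72
position: [0.5657, 0.0201, 0.1797]
ee_rot: [0.448, -3.107, -0.0]
force: [-1.3, -0.3, 0.6]
gripper_width: 0.399
grip_force: 0.0
```

```bash
cat >> h.py <<'E'
from scipy.optimize import least_squares
O=np.array([.5323,.1328,0]);yaw=np.deg2rad(16.3)
F=np.array([[np.cos(yaw),-np.sin(yaw),0],[np.sin(yaw),np.cos(yaw),0],[0,0,1]])
def tofix(X):return (np.asarray(X)-O)@F
def grab(n,f):
    from rig import cams
    c=cams.get_calibration(n);p,d=cams.read_camera(n)
    cv2.imwrite(f"pics/{f}.png",p);K,T=c["camera_matrix"],c["camera_from_world"]
    return p,d,K,T,cloud(d,K,T)
E
python3 - <<'E'
from h import *
p,d,K,T,W=grab("wrist","w1")
u,v=proj([.565,.021,.087],K,T)[0];print(u,v)
print("TCP fix",tofix([.5657,.0201,.1797]))
k=np.linalg.norm(W-[.565,.021,.087],axis=-1)<.022
k&=(p.max(-1)<75)&(d>0)
Q=W[k];print(len(Q))
f=least_squares(lambda c:np.linalg.norm(Q-c,axis=1)-.012,Q.mean(0)-[0,0,.008],loss="soft_l1",f_scale=.001);print(f.x,tofix(f.x),np.abs(f.fun).mean())
E
```

```text
327.6481858793915 246.40688889975527
TCP fix [ 0.00042636 -0.11754432  0.1797    ]
1107
[0.56642519 0.02160158 0.08661982] [ 0.00154384 -0.11630663  0.08661982] 0.00037541323394938895
```

View pics/w1.png

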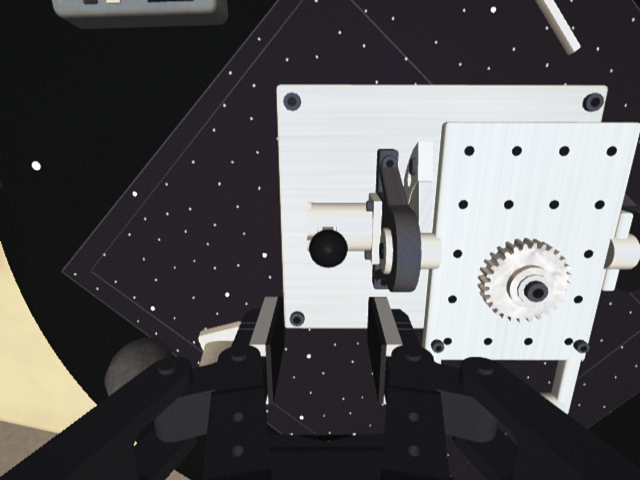

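The wrist picture shows the black knob at (328,248) in line with the fingers. The right finger has room between the knob and the tower at (400,250). The measured knob is 1.5 mm from nominal, so I'll descend and close.

Emit:
{"fn": "move_arm", "kwargs": {
  "fingers": [0.034, 0.034, 0.034, 0.034],
  "travel": [
    [-0.001, 0, 0.04],
    [-0.001, 0, 0.075],
    [-0.001, 0, 0.104],
    [-0.001, 0, 0.104]
  ],
  "rotation": [
    [0, 0, 0],
    [0, 0, 0],
    [0, 0, 0],
    [0, 0, 0]
  ]
}}

```text
clock: 2.28
position: [0.5663, 0.0173, 0.0783]
ee_rot: [-0.445, 3.109, -0.002]
force: [1.2, -1.7, 2.2]
gripper_width: 0.401
grip_force: 1.4
```

Emit:
{"fn": "move_arm", "kwargs": {
  "fingers": [0.01, 0.01, 0.01, 0.01],
  "travel": [
    [0, 0, 0],
    [0, 0, 0],
    [0, 0, 0],
    [0, 0, 0]
  ],
  "rotation": [
    [0, 0, 0],
    [0, 0, 0],
    [0, 0, 0],
    [0, 0, 0]
  ]
}}

```text
clock: 2.78
position: [0.5665, 0.0197, 0.0785]
ee_rot: [-0.444, 3.108, 0.004]
force: [-2.0, 7.1, 6.3]
gripper_width: 0.239
grip_force: 58.4
```

Emit:
{"fn": "move_arm", "kwargs": {
  "fingers": [0.01, 0.01, 0.01],
  "travel": [
    [0, -0.004, 0],
    [0, -0.008, 0],
    [0, -0.008, 0]
  ],
  "rotation": [
    [0, 0, 0],
    [0, 0, 0],
    [0, 0, 0]
  ]
}}

```text
clock: 3.15
position: [0.5687, 0.0127, 0.0785]
ee_rot: [-0.444, 3.107, 0.006]
force: [-2.6, 8.9, 7.3]
gripper_width: 0.246
grip_force: 58.5
```

Run:
```python
from h import *
from rig import ctrl
s=ctrl.state();print(s["position"],tofix(s["position"]),s["force"]@F,s["moment"]@F,s["gripper_width"],s["grip_force"])
p,d,K,T,W=grab("side","s2");q,*_=grab("wrist","w2")
c=cv2.resize(p[190:310,290:430],(466,400))
cv2.imwrite("pics/c2.png",np.hstack([c,cv2.resize(q[180:420,220:420],(333,400))]))
```

```text
[0.56872599 0.01267013 0.0785176 ] [ 0.0012454  -0.12552485  0.0785176 ] [-0.03538949  9.23751987  7.31280194] [3.5520657  0.28638004 0.04176122] 0.2460535735904777 58.50513517856598
```

View pics/c2.png

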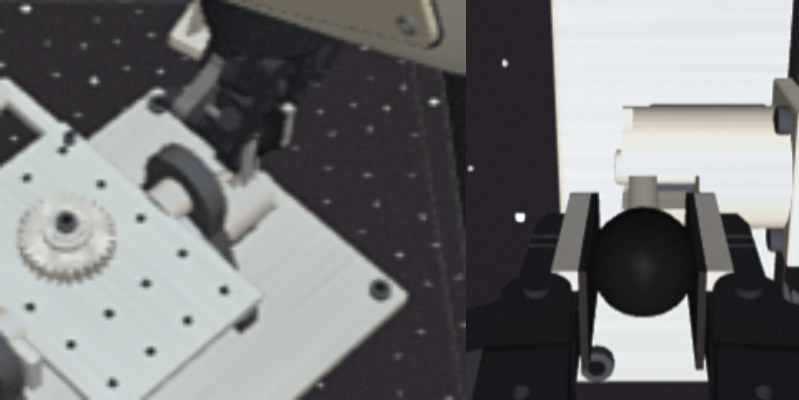

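The crop shows the ball centred between the pads. The bolt is drawn about 7–8 mm, and the 9 N of force agrees with the spring. I'll draw it on to about 21.5 mm.

Emit:
{"fn": "move_arm", "kwargs": {
  "fingers": [0.01, 0.01, 0.01, 0.01],
  "travel": [
    [0, -0.005, 0],
    [0, -0.01, 0],
    [0, -0.0145, 0],
    [0, -0.0145, 0]
  ],
  "rotation": [
    [0, 0, 0],
    [0, 0, 0],
    [0, 0, 0],
    [0, 0, 0]
  ]
}}

```text
clock: 3.75
position: [0.5726, 0.0002, 0.0785]
ee_rot: [-0.444, 3.107, 0.009]
force: [-5.1, 15.2, 8.4]
gripper_width: 0.246
grip_force: 58.8
```

```bash
cat > st.py <<'E'
from h import *
from rig import ctrl
s=ctrl.state();print(s["clock"],s["position"].round(4),"fix",tofix(s["position"]).round(4),"F",(s["force"]@F).round(1),"M",(s["moment"]@F).round(2),s["gripper_width"],s["grip_force"],s["qpos"].round(2))
from scipy.spatial.transform import Rotation as R
print((F.T@R.from_rotvec(s["ee_rot"]).as_matrix()).round(3))
E
python3 st.py
```

```text
3.75 [5.726e-01 2.000e-04 7.850e-02] fix [ 0.0014 -0.1386  0.0785] F [-0.6 16.   8.4] M [5.5  0.3  0.07] 0.24606923289144883 58.782482743263245 [ 0.27  0.4  -0.11 -0.01 -1.06 -1.55]
[[-1.     0.001  0.004]
 [ 0.001  1.     0.005]
 [-0.004  0.005 -1.   ]]
```

Emit:
{"fn": "move_arm", "kwargs": {
  "fingers": [0.01, 0.01, 0.01, 0.01, 0.01],
  "travel": [
    [0.0129, -0.001, 0.0017],
    [0.0248, -0.001, 0.0066],
    [0.0352, -0.001, 0.0145],
    [0.0434, -0.001, 0.0251],
    [0.0483, -0.001, 0.0371]
  ],
  "rotation": [
    [0, 0, 0],
    [0, 0, 0],
    [0, 0, 0],
    [0, 0, 0],
    [0, 0, 0]
  ]
}}

```text
clock: 4.38
position: [0.5268, -0.0143, 0.0413]
ee_rot: [-0.443, 3.106, 0.008]
force: [-2.8, 17.9, 7.0]
gripper_width: 0.242
grip_force: 72.0
```

Emit:
{"fn": "move_arm", "kwargs": {
  "fingers": [0.01],
  "travel": [
    [0, 0, 0]
  ],
  "rotation": [
    [0, 0, 0]
  ]
}}

```text
clock: 4.5
position: [0.5271, -0.014, 0.0402]
ee_rot: [-0.442, 3.106, 0.009]
force: [-0.2, 17.2, 0.8]
gripper_width: 0.244
grip_force: 71.9
```

```bash
python3 st.py
```

```text
4.5 [ 0.5271 -0.014   0.0402] fix [-0.0462 -0.1394  0.0402] F [ 4.6 16.5  0.8] M [ 5.36 -1.56 -0.08] 0.24440813528952146 71.92077398300171 [ 0.27  0.36 -0.28 -0.01 -0.92 -1.55]
[[-1.     0.002  0.005]
 [ 0.002  1.     0.005]
 [-0.005  0.005 -1.   ]]
```

Emit:
{"fn": "move_arm", "kwargs": {
  "fingers": [0.01, 0.01, 0.01],
  "travel": [
    [0, 0.003, 0],
    [0, 0.007, 0],
    [0, 0.007, 0]
  ],
  "rotation": [
    [0, 0, 0],
    [0, 0, 0],
    [0, 0, 0]
  ]
}}

```text
clock: 4.88
position: [0.5255, -0.0076, 0.0406]
ee_rot: [-0.443, 3.106, 0.008]
force: [-0.6, 15.0, 0.8]
gripper_width: 0.245
grip_force: 71.9
```

```bash
python3 st.py
```

```text
4.875 [ 0.5255 -0.0076  0.0406] fix [-0.0459 -0.1328  0.0406] F [ 3.7 14.5  0.8] M [ 4.46 -1.38 -0.16] 0.24514935260668405 71.93918108940125 [ 0.28  0.36 -0.29 -0.01 -0.92 -1.56]
[[-1.     0.001  0.005]
 [ 0.001  1.     0.004]
 [-0.005  0.004 -1.   ]]
```

Emit:
{"fn": "move_arm", "kwargs": {
  "fingers": [0.01, 0.01, 0.01],
  "travel": [
    [0, 0.001, 0],
    [0, 0.002, 0],
    [0, 0.002, 0]
  ],
  "rotation": [
    [0, 0, 0],
    [0, 0, 0],
    [0, 0, 0]
  ]
}}

```text
clock: 5.25
position: [0.5253, -0.0069, 0.0408]
ee_rot: [-0.443, 3.106, 0.005]
force: [1.4, 10.8, -1.0]
gripper_width: 0.246
grip_force: 71.8
```

```bash
python3 st.py
```

```text
5.25 [ 0.5253 -0.0069  0.0408] fix [-0.0459 -0.1321  0.0408] F [ 4.4  9.9 -1. ] M [ 2.69 -1.5  -0.19] 0.24642279879691495 71.8333375453949 [ 0.28  0.35 -0.29 -0.   -0.92 -1.57]
[[-1.     0.001  0.005]
 [ 0.001  1.     0.003]
 [-0.005  0.003 -1.   ]]
```

Emit:
{"fn": "move_arm", "kwargs": {
  "fingers": [0.01, 0.01, 0.03, 0.044, 0.044],
  "travel": [
    [0, 0.002, 0],
    [0, 0.002, 0],
    [0, 0.002, 0],
    [0, 0.0, 0],
    [0, 0.0, 0]
  ],
  "rotation": [
    [0, 0, 0],
    [0, 0, 0],
    [0, 0, 0],
    [0, 0, 0],
    [0, 0, 0]
  ]
}}

```text
clock: 5.88
position: [0.5237, -0.0091, 0.0401]
ee_rot: [0.444, -3.109, 0.0]
force: [-0.4, 0.1, -0.1]
gripper_width: 0.512
grip_force: 0.0
```

```bash
python3 st.py
```

```text
5.875 [ 0.5237 -0.0091  0.0401] fix [-0.0481 -0.1338  0.0401] F [-0.3  0.3 -0.1] M [ 0.04  0.03 -0.01] 0.5116399868963729 0.0 [ 0.28  0.36 -0.29  0.   -0.92 -1.57]
[[-1.     0.001 -0.001]
 [ 0.001  1.    -0.   ]
 [ 0.001 -0.    -1.   ]]
```

Emit:
{"fn": "move_arm", "kwargs": {
  "fingers": [0.044, 0.044, 0.044, 0.044],
  "travel": [
    [0, 0, -0.03],
    [0, 0, -0.08],
    [0, 0, -0.13],
    [0, 0, -0.15]
  ],
  "rotation": [
    [0, 0, 0],
    [0, 0, 0],
    [0, 0, 0],
    [0, 0, 0]
  ]
}}

```text
clock: 6.38
position: [0.5252, -0.0088, 0.1936]
ee_rot: [-0.445, 3.105, -0.0]
force: [0.7, 0.3, -0.5]
gripper_width: 0.517
grip_force: 0.0
```

```bash
cat > knob.py <<'E'
from h import *
import sys
# find knob ball at fixture guess (mm), camera
def knob(cam,name,g):
    p,d,K,T,W=grab(cam,name)
    X=O+F@np.array(g);k=(np.linalg.norm(W-X,axis=-1)<.022)&(p.max(-1)<75)&(d>0);Q=W[k]
    f=least_squares(lambda c:np.linalg.norm(Q-c,axis=1)-.012,X,loss="soft_l1",f_scale=.001)
    c=tofix(f.x);print(cam,len(Q),"knob fix",c.round(4),"turn",np.arctan2(-c[0],c[2]-.036),"err",np.abs(f.fun).mean())
if __name__=="__main__":knob(sys.argv[1],sys.argv[2],[float(a)/1000 for a in sys.argv[3:6]])
E
python3 knob.py wrist w3 -48 -132 49; python3 st.py
```

```text
wrist 356 knob fix [-0.0422 -0.1319  0.0606] turn 1.042780960132149 err 0.00033367126929680866
6.425 [ 0.5259 -0.0089  0.1951] fix [-0.0459 -0.1342  0.1951] F [ 0.7 -0.3  2.1] M [-0.09 -0.15 -0.01] 0.5119342146359058 0.0 [ 0.28  0.22 -0.05  0.   -1.29 -1.57]
[[-1.    -0.     0.007]
 [-0.     1.    -0.002]
 [-0.007 -0.002 -1.   ]]
```

```bash
python3 knob.py wrist w4 -45 -132 55;python3 knob.py top t4 -45 -132 55; python3 knob.py side s4 -45 -132 55; python3 -c "
import cv2,numpy as np
a=cv2.imread('pics/w4.png');b=cv2.imread('pics/s4.png')
cv2.imwrite('pics/c4.png',np.hstack([cv2.resize(a,(480,360)),cv2.resize(b[200:320,290:396],(318,360))]))"
```

```text
wrist 799 knob fix [-0.0421 -0.1319  0.0609] turn 1.0362906900528088 err 0.00038076844067799954
top 0 knob fix [-0.045 -0.132  0.055] turn 1.171280832795522 err nan
side 130 knob fix [-0.0454 -0.1331  0.0615] turn 1.0593836170025706 err 0.0010436016466792383knob.py:8: RuntimeWarning: Mean of empty slice.
  c=tofix(f.x);print(cam,len(Q),"knob fix",c.round(4),"turn",np.arctan2(-c[0],c[2]-.036),"err",np.abs(f.fun).mean())
  ret = ret.dtype.type(ret / rcount)
```

View pics/c4.png

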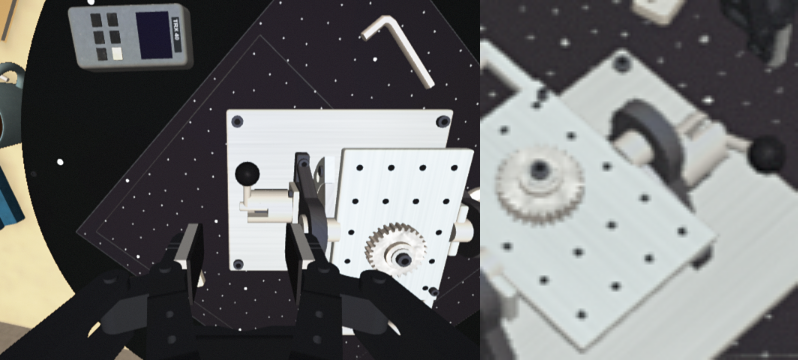

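Run:
```python
from h import *
for n,box in(("wrist",(295,365,205,255)),("side",(375,398,243,264)),("top",None)):
    p,d,K,T,W=grab(n,n+"5")
    for t in(1.05,1.15,1.31):
        print(n,t,proj(O+F@[-.05*np.sin(t),-.132,.036+.05*np.cos(t)],K,T).round(1))
    u,v=proj(O+F@[-.05*np.sin(1.05),-.132,.036+.05*np.cos(1.05)],K,T)[0].astype(int)
    m=np.zeros((480,640),np.uint8);r=34 if n=="wrist" else 16
    m[max(v-r,0):v+r,max(u-r,0):u+r]=1;m&=(p.max(-1)<60)
    N,l,st,c=cv2.connectedComponentsWithStats(m)
    for i in range(1,N):
        if st[i,4]>40:print("  blob",st[i],c[i].round(1))
```

```text
wrist 1.05 [[327.7 236.8]]
wrist 1.15 [[327.7 232. ]]
wrist 1.31 [[327.6 225.5]]
  blob [293 202   8  68 526] [296.4 236.4]
  blob [312 222  33  33 817] [327.8 238.1]
side 1.05 [[384.  251.4]]
side 1.15 [[384.7 253.5]]
side 1.31 [[385.3 256.7]]
  blob [368 235  32  31 588] [387.4 245.7]
top 1.05 [[354.3 271.7]]
top 1.15 [[354.4 272.7]]
top 1.31 [[354.5 273.9]]
```

Wrist and side views agree: the knob is drawn about 16 mm, but it stands at a turn of about 1.04 rather than 1.31. It slipped in the pads. I'll press it down gently from above with closed fingertips.

Emit:
{"fn": "move_arm", "kwargs": {
  "fingers": [0.0, 0.0, 0.0, 0.0, 0.0],
  "travel": [
    [0, 0.002, 0.03],
    [0, 0.002, 0.08],
    [0, 0.002, 0.1],
    [0, 0.002, 0.107],
    [0, 0.002, 0.112]
  ],
  "rotation": [
    [0, 0, 0],
    [0, 0, 0],
    [0, 0, 0],
    [0, 0, 0],
    [0, 0, 0]
  ]
}}

```text
clock: 7.35
position: [0.5233, -0.0071, 0.0784]
ee_rot: [0.445, -3.109, 0.001]
force: [-1.6, -1.4, 4.8]
gripper_width: -0.001
grip_force: 2.1
```

Emit:
{"fn": "move_arm", "kwargs": {
  "fingers": [0.0, 0.0, 0.0],
  "travel": [
    [0, 0, 0.003],
    [0, 0, 0.006],
    [0, 0, 0.006]
  ],
  "rotation": [
    [0, 0, 0],
    [0, 0, 0],
    [0, 0, 0]
  ]
}}

```text
clock: 7.72
position: [0.524, -0.0066, 0.0723]
ee_rot: [-0.445, 3.109, 0.001]
force: [-0.3, -0.9, 0.2]
gripper_width: -0.001
grip_force: 0.0
```

```bash
python3 st.py; python3 knob.py wrist w6 -43 -132 58
```

```text
7.725 [ 0.524  -0.0066  0.0723] fix [-0.0471 -0.1314  0.0723] F [-0.5 -0.8  0.2] M [ 0.03 -0.02 -0.02] -0.0014116573890104154 0.0 [ 0.29  0.32 -0.25 -0.   -1.   -1.57]
[[-1.     0.     0.001]
 [ 0.     1.     0.   ]
 [-0.001  0.    -1.   ]]
wrist 1156 knob fix [-0.0451 -0.1319  0.0556] turn 1.1600474454919587 err 0.0019701562759980936
```

Emit:
{"fn": "move_arm", "kwargs": {
  "fingers": [0.0, 0.0, 0.0, 0.0],
  "travel": [
    [0, 0, 0.003],
    [0, 0, 0.006],
    [0, 0, 0.009],
    [0, 0, 0.009]
  ],
  "rotation": [
    [0, 0, 0],
    [0, 0, 0],
    [0, 0, 0],
    [0, 0, 0]
  ]
}}

```text
clock: 8.28
position: [0.5235, -0.0067, 0.0628]
ee_rot: [0.445, -3.11, -0.0]
force: [0.2, -0.9, -0.3]
gripper_width: -0.002
grip_force: 0.0
```

```bash
python3 st.py; python3 knob.py wrist w7 -47 -132 51
```

```text
8.275 [ 0.5235 -0.0067  0.0628] fix [-0.0476 -0.1314  0.0628] F [-0.1 -0.9 -0.3] M [ 0.    0.01 -0.04] -0.002030195382846864 0.0 [ 0.29  0.33 -0.26 -0.   -0.98 -1.57]
[[-1.  0. -0.]
 [ 0.  1.  0.]
 [ 0.  0. -1.]]
wrist 1565 knob fix [-0.0502 -0.1319  0.0567] turn 1.1801838135250002 err 0.0024403252066999186
```

Emit:
{"fn": "move_arm", "kwargs": {
  "fingers": [0.03, 0.03, 0.03, 0.03, 0.03],
  "travel": [
    [0, 0, -0.03],
    [0, 0, -0.08],
    [0, 0, -0.12],
    [0, 0, -0.13],
    [0, 0, -0.13]
  ],
  "rotation": [
    [0, 0, 0],
    [0, 0, 0],
    [0, 0, 0],
    [0, 0, 0],
    [0, 0, 0]
  ]
}}

```text
clock: 8.95
position: [0.5238, -0.0065, 0.1934]
ee_rot: [-0.445, 3.109, 0.001]
force: [-0.6, 0.3, -0.9]
gripper_width: 0.347
grip_force: 0.0
```

```bash
python3 st.py; python3 knob.py wrist w8 -47 -132 52; python3 knob.py side s8 -47 -132 52
```

```text
8.95 [ 0.5238 -0.0065  0.1934] fix [-0.0473 -0.1314  0.1934] F [-0.5  0.5 -0.9] M [-0.01  0.   -0.  ] 0.3470694928344291 0.0 [ 0.29  0.22 -0.05 -0.   -1.3  -1.57]
[[-1.     0.     0.001]
 [ 0.     1.     0.   ]
 [-0.001  0.    -1.   ]]
wrist 717 knob fix [-0.048  -0.1318  0.0426] turn 1.4347830316122707 err 0.00039268347673177575
side 120 knob fix [-0.0509 -0.1328  0.0435] turn 1.4242703115832356 err 0.0010048360085466055
```

The bolt now rests in the notch at about 1.43 with the hand off. Next I go above the lift bar and turn the tool 90°.

Emit:
{"fn": "move_arm", "kwargs": {
  "fingers": [0.03, 0.03, 0.03, 0.03, 0.03],
  "travel": [
    [-0.032, 0.026, 0],
    [-0.064, 0.052, 0],
    [-0.096, 0.078, 0],
    [-0.128, 0.104, 0],
    [-0.16, 0.131, 0]
  ],
  "rotation": [
    [0, 0, -10],
    [0, 0, -20],
    [0, 0, -30],
    [0, 0, -40],
    [0, 0, -50]
  ]
}}

```text
clock: 9.68
position: [0.6405, 0.1648, 0.1911]
ee_rot: [1.723, -2.623, -0.001]
force: [0.7, -0.7, 0.8]
gripper_width: 0.347
grip_force: 0.0
```

Emit:
{"fn": "move_arm", "kwargs": {
  "fingers": [0.03, 0.03, 0.03, 0.03, 0.03],
  "travel": [
    [0, 0, 0],
    [0, 0, 0],
    [0, 0, 0],
    [0, 0, 0],
    [0, 0, 0]
  ],
  "rotation": [
    [0, 0, -10],
    [0, 0, -20],
    [0, 0, -30],
    [0, 0, -40],
    [0, 0, -40]
  ]
}}

```text
clock: 10.3
position: [0.6399, 0.1637, 0.1914]
ee_rot: [2.51, -1.885, -0.002]
force: [-0.0, 0.6, 0.4]
gripper_width: 0.353
grip_force: 0.0
```

```bash
python3 st.py
python3 - <<'E'
from h import *
p,d,K,T,W=grab("wrist","w9")
Q=tofix(W.reshape(-1,3));m=(d.ravel()>0)&(abs(Q[:,1])<.02)&(Q[:,0]>.09)&(Q[:,0]<.135)&(Q[:,2]>.07)&(Q[:,2]<.12)
B=Q[m];print(len(B),B.min(0),B.max(0),np.median(B,0))
E
```

```text
10.3 [0.6399 0.1637 0.1914] fix [ 0.1119 -0.0005  0.1914] F [0.1 0.6 0.4] M [-0.03  0.01 -0.04] 0.3526197507697398 0.0 [ 0.49  0.49  0.34 -0.   -1.42 -0.2 ]
[[-0.002 -1.    -0.003]
 [-1.     0.002 -0.   ]
 [ 0.     0.003 -1.   ]]
1330 [ 0.10741285 -0.01999671  0.08850255] [0.12116217 0.01999555 0.09827094] [ 0.11392924 -0.00062203  0.09517655]
```

View pics/w9.png

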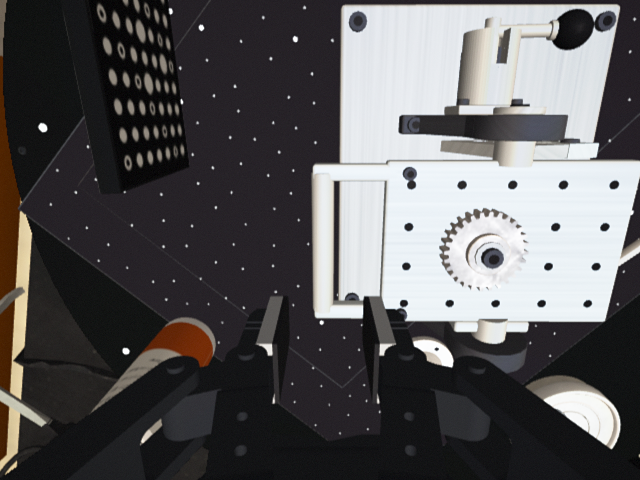

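The wrist picture shows the lift bar at about (323,240), parallel to the pads, and the bolt resting out at (575,30). Depth puts the bar at x = 114 mm and z ≈ 90 mm, as expected. I'll descend and grip it.

Emit:
{"fn": "move_arm", "kwargs": {
  "fingers": [0.03, 0.03, 0.03, 0.03],
  "travel": [
    [0, -0.002, 0.04],
    [0, -0.002, 0.08],
    [0, -0.002, 0.112],
    [0, -0.002, 0.112]
  ],
  "rotation": [
    [0, 0, 0],
    [0, 0, 0],
    [0, 0, 0],
    [0, 0, 0]
  ]
}}

```text
clock: 10.85
position: [0.6402, 0.1636, 0.0777]
ee_rot: [2.506, -1.884, -0.006]
force: [0.3, 0.8, 0.4]
gripper_width: 0.349
grip_force: 0.0
```

Emit:
{"fn": "move_arm", "kwargs": {
  "fingers": [0.012, 0.012, 0.012],
  "travel": [
    [0, 0, 0],
    [0, 0, 0],
    [0, 0, 0]
  ],
  "rotation": [
    [0, 0, 0],
    [0, 0, 0],
    [0, 0, 0]
  ]
}}

```text
clock: 11.22
position: [0.6416, 0.164, 0.0821]
ee_rot: [2.512, -1.885, -0.001]
force: [-5.5, -1.4, 0.5]
gripper_width: 0.15
grip_force: 32.5
```

```bash
python3 st.py
```

```text
11.225 [0.6416 0.164  0.0821] fix [ 0.1136 -0.0007  0.0821] F [-5.7  0.2  0.5] M [-0.08  1.86 -0.05] 0.1498422666288275 32.48459905385971 [ 0.49  0.56  0.16 -0.   -1.18 -0.2 ]
[[-0.001 -1.    -0.001]
 [-1.     0.001 -0.   ]
 [ 0.     0.001 -1.   ]]
```

Emit:
{"fn": "move_arm", "kwargs": {
  "fingers": [0.012, 0.012, 0.012, 0.012, 0.012],
  "travel": [
    [0, -0.0002, -0.0114],
    [0, 0.0007, -0.0227],
    [0, 0.0027, -0.0339],
    [0, 0.0059, -0.0449],
    [0, 0.0101, -0.0554]
  ],
  "rotation": [
    [5.7, 0, 0],
    [11.5, 0, 0],
    [17.2, 0, 0],
    [22.9, 0, 0],
    [28.6, 0, 0]
  ]
}}

```text
clock: 11.85
position: [0.6318, 0.1617, 0.137]
ee_rot: [-2.167, 1.626, -0.415]
force: [14.1, -21.8, -3.7]
gripper_width: 0.148
grip_force: 32.6
```

Emit:
{"fn": "move_arm", "kwargs": {
  "fingers": [0.012, 0.012],
  "travel": [
    [0, 0, 0],
    [0, 0, 0]
  ],
  "rotation": [
    [0, 0, 0],
    [0, 0, 0]
  ]
}}

```text
clock: 12.1
position: [0.6319, 0.1613, 0.1373]
ee_rot: [-2.17, 1.629, -0.414]
force: [-7.2, -0.1, 1.4]
gripper_width: 0.147
grip_force: 34.0
```

```bash
python3 st.py
```

```text
12.1 [0.6319 0.1613 0.1373] fix [ 0.1036 -0.0006  0.1373] F [-6.9  1.9  1.4] M [0.67 3.66 0.15] 0.1472126409974153 33.953513503074646 [ 0.55  0.22 -0.43  0.29 -0.45 -0.5 ]
[[-0.002 -0.878  0.478]
 [-1.     0.002 -0.   ]
 [-0.001 -0.478 -0.879]]
```

The plate is at 0.50 rad with the bolt still in its notch. I'll release the bar, back out along the tool, and return upright over the knob.

Emit:
{"fn": "move_arm", "kwargs": {
  "fingers": [0.03, 0.03, 0.03, 0.03, 0.03],
  "travel": [
    [0, 0, 0],
    [0, 0, 0],
    [0, 0, -0.03],
    [0, 0, -0.07],
    [0, 0, -0.1]
  ],
  "rotation": [
    [0, 0, 0],
    [0, 0, 0],
    [0, 0, 0],
    [0, 0, 0],
    [0, 0, 0]
  ]
}}

```text
clock: 12.72
position: [0.5871, 0.1485, 0.2269]
ee_rot: [-2.168, 1.625, -0.416]
force: [-1.3, 0.5, -0.6]
gripper_width: 0.353
grip_force: 0.0
```

Emit:
{"fn": "move_arm", "kwargs": {
  "fingers": [0.03, 0.03, 0.03, 0.03],
  "travel": [
    [0, 0, 0],
    [0, 0, 0],
    [0, 0, 0],
    [0, 0, 0]
  ],
  "rotation": [
    [-9, 0, 0],
    [-18, 0, 0],
    [-28.6, 0, 0],
    [-28.6, 0, 0]
  ]
}}

```text
clock: 13.22
position: [0.5892, 0.1493, 0.221]
ee_rot: [2.509, -1.882, -0.005]
force: [-0.3, -1.0, -0.9]
gripper_width: 0.352
grip_force: 0.0
```

```bash
python3 st.py; python3 knob.py side s10 -49 -132 44;  python3 - <<'E'
from h import *
p,d,K,T,W=grab("side","s11")
Q=tofix(W.reshape(-1,3));m=(d.ravel()>0)&(abs(Q[:,1])<.045)&(Q[:,0]>.06)&(Q[:,0]<.125)&(Q[:,2]>.10)&(Q[:,2]<.19)&(p.reshape(-1,3).min(1)>120)
B=Q[m];print(len(B),np.percentile(B,[5,50,95],axis=0).round(3))
E
```

```text
13.225 [0.5892 0.1493 0.221 ] fix [ 5.92e-02 -1.00e-04  2.21e-01] F [-0.6 -0.8 -0.9] M [ 0.07 -0.09  0.04] 0.35216675768318945 0.0 [ 0.5   0.38  0.24 -0.   -1.44 -0.22]
[[-0.001 -1.    -0.006]
 [-1.     0.001 -0.   ]
 [ 0.     0.006 -1.   ]]
side 121 knob fix [-0.0511 -0.1332  0.0433] turn 1.4280453761013059 err 0.001131117379148021
506 [[ 0.061 -0.042  0.128]
 [ 0.093  0.007  0.148]
 [ 0.102  0.043  0.152]]
```

Emit:
{"fn": "move_arm", "kwargs": {
  "fingers": [0.038, 0.038, 0.038, 0.038, 0.038],
  "travel": [
    [0.027, 0.022, 0],
    [0.054, 0.044, 0],
    [0.081, 0.066, 0],
    [0.108, 0.088, 0],
    [0.133, 0.108, 0]
  ],
  "rotation": [
    [0, 0, 10],
    [0, 0, 20],
    [0, 0, 30],
    [0, 0, 40],
    [0, 0, 50]
  ]
}}

```text
clock: 13.95
position: [0.519, -0.011, 0.226]
ee_rot: [-1.472, 2.77, -0.002]
force: [0.1, -0.1, -0.2]
gripper_width: 0.446
grip_force: 0.0
```

Emit:
{"fn": "move_arm", "kwargs": {
  "fingers": [0.038, 0.038, 0.038, 0.038, 0.038],
  "travel": [
    [0, 0, 0.01],
    [0, 0, 0.02],
    [0, 0, 0.03],
    [0, 0, 0.04],
    [0, 0, 0.04]
  ],
  "rotation": [
    [0, 0, 10],
    [0, 0, 20],
    [0, 0, 30],
    [0, 0, 40],
    [0, 0, 40]
  ]
}}

```text
clock: 14.58
position: [0.5193, -0.01, 0.1851]
ee_rot: [-0.448, 3.107, 0.0]
force: [0.3, 0.0, 0.1]
gripper_width: 0.442
grip_force: 0.0
```

```bash
python3 st.py; python3 knob.py wrist w12 -48 -132 44
```

```text
14.575 [ 0.5193 -0.01    0.1851] fix [-0.0526 -0.1334  0.1851] F [ 0.3 -0.   0.1] M [ 0.01 -0.01  0.04] 0.4422535670148612 0.0 [ 0.28  0.22 -0.08  0.   -1.27 -1.57]
[[-1.    -0.002  0.002]
 [-0.002  1.    -0.   ]
 [-0.002 -0.    -1.   ]]
wrist 753 knob fix [-0.0481 -0.1318  0.0425] turn 1.43547708413225 err 0.0003760058759074172
```

Emit:
{"fn": "move_arm", "kwargs": {
  "fingers": [0.038, 0.038, 0.038, 0.038, 0.038],
  "travel": [
    [-0.0035, 0.001, 0.05],
    [-0.0035, 0.001, 0.1],
    [-0.0035, 0.001, 0.13],
    [-0.0035, 0.001, 0.152],
    [-0.0035, 0.001, 0.152]
  ],
  "rotation": [
    [0, 0, 0],
    [0, 0, 0],
    [0, 0, 0],
    [0, 0, 0],
    [0, 0, 0]
  ]
}}

```text
clock: 15.25
position: [0.5225, -0.0081, 0.032]
ee_rot: [0.449, -3.108, 0.0]
force: [-0.3, -0.2, 0.4]
gripper_width: 0.446
grip_force: 0.0
```

Emit:
{"fn": "move_arm", "kwargs": {
  "fingers": [0.01, 0.01, 0.01],
  "travel": [
    [0, 0, 0],
    [0, 0, 0],
    [0, 0, 0]
  ],
  "rotation": [
    [0, 0, 0],
    [0, 0, 0],
    [0, 0, 0]
  ]
}}

```text
clock: 15.62
position: [0.5239, -0.0071, 0.0334]
ee_rot: [-0.446, 3.108, 0.002]
force: [-2.1, 5.5, 1.1]
gripper_width: 0.243
grip_force: 58.6
```

```bash
python3 st.py
```

```text
15.625 [ 0.5239 -0.0071  0.0334] fix [-0.0473 -0.1319  0.0334] F [-0.5  5.8  1.1] M [1.84 0.15 0.08] 0.24282656914472311 58.615368604660034 [ 0.29  0.36 -0.3  -0.   -0.9  -1.57]
[[-1.    -0.001  0.002]
 [-0.001  1.     0.001]
 [-0.002  0.001 -1.   ]]
```

Emit:
{"fn": "move_arm", "kwargs": {
  "fingers": [0.01, 0.01, 0.01],
  "travel": [
    [0, -0.004, 0],
    [0, -0.0075, 0],
    [0, -0.0075, 0]
  ],
  "rotation": [
    [0, 0, 0],
    [0, 0, 0],
    [0, 0, 0]
  ]
}}

```text
clock: 16.0
position: [0.5254, -0.0124, 0.0327]
ee_rot: [-0.444, 3.109, 0.007]
force: [-4.5, 15.0, -0.0]
gripper_width: 0.246
grip_force: 58.9
```

```bash
python3 st.py
```

```text
16.0 [ 0.5254 -0.0124  0.0327] fix [-0.0474 -0.1374  0.0327] F [-0.2 15.7 -0. ] M [ 5.1  -0.01  0.14] 0.24625966220246673 58.86982440948486 [ 0.27  0.37 -0.3  -0.01 -0.91 -1.56]
[[-1.     0.001  0.002]
 [ 0.001  1.     0.004]
 [-0.002  0.004 -1.   ]]
```

Emit:
{"fn": "move_arm", "kwargs": {
  "fingers": [0.01, 0.01, 0.01, 0.01, 0.01],
  "travel": [
    [-0.0029, -0.0005, -0.0144],
    [-0.0098, -0.0005, -0.0272],
    [-0.0201, -0.0005, -0.037],
    [-0.0328, -0.0005, -0.0432],
    [-0.0461, -0.0005, -0.0448]
  ],
  "rotation": [
    [0, 8, 0],
    [0, 16, 0],
    [0, 24, 0],
    [0, 32, 0],
    [0, 36, 0]
  ]
}}

```text
clock: 16.62
position: [0.5688, 0.0019, 0.0742]
ee_rot: [0.359, -2.486, 0.105]
force: [-7.1, 12.9, -20.7]
gripper_width: 0.222
grip_force: 59.2
```

Emit:
{"fn": "move_arm", "kwargs": {
  "fingers": [0.01],
  "travel": [
    [0, 0, 0]
  ],
  "rotation": [
    [0, 0, 0]
  ]
}}

```text
clock: 16.75
position: [0.5706, 0.0028, 0.0699]
ee_rot: [0.36, -2.491, 0.104]
force: [1.5, 12.9, -19.7]
gripper_width: 0.12
grip_force: 13.5
```

```bash
python3 st.py; python3 knob.py wrist w13 0 -138 86; python3 knob.py side s13 0 -138 86; python3 -c "
import cv2,numpy as np
a=cv2.imread('pics/w13.png');b=cv2.imread('pics/s13.png')
cv2.imwrite('pics/c13.png',np.hstack([cv2.resize(a,(480,360)),cv2.resize(b[200:320,290:396],(318,360))]))"
```

```text
16.75 [0.5706 0.0028 0.0699] fix [ 0.0003 -0.1355  0.0699] F [  5.   11.9 -19.7] M [ 3.16 -7.37 -2.59] 0.11974216251589075 13.485539853572845 [ 0.28  0.83  0.46 -0.   -1.83 -1.56]
[[-0.809  0.001 -0.588]
 [-0.005  1.     0.008]
 [ 0.588  0.009 -0.809]]
wrist 4850 knob fix [-0.0002 -0.1361  0.0904] turn 0.0035195763674349795 err 0.004553057213546233
side 0 knob fix [ 0.    -0.138  0.086] turn -1.3877787807814457e-16 err nanknob.py:8: RuntimeWarning: Mean of empty slice.
  c=tofix(f.x);print(cam,len(Q),"knob fix",c.round(4),"turn",np.arctan2(-c[0],c[2]-.036),"err",np.abs(f.fun).mean())
  ret = ret.dtype.type(ret / rcount)
```

View pics/c13.png

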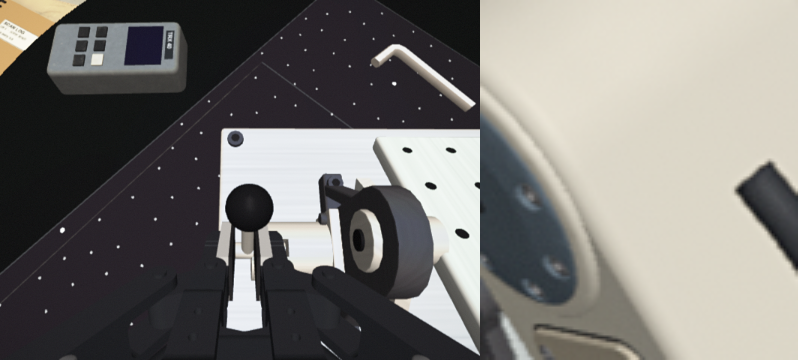

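The wrist picture shows the ball at about (333,276) full scale, slipped towards the palm. The fingers now enclose the rod just below it at 10 mm opening, and they still hold the bolt drawn. I'll locate the ball from its centre depth.

```bash
cat > b2.py <<'E'
from h import *
import sys
p,d,K,T,W=grab("wrist","wb")
u,v=int(sys.argv[1]),int(sys.argv[2])
g=p.max(-1);m=np.zeros((480,640),np.uint8);cv2.circle(m,(u,v),24,1,-1)
Q=W[(m>0)&(g<75)&(d>0)];z=np.median(W[v-3:v+4,u-3:u+4].reshape(-1,3),0)
f=least_squares(lambda c:np.linalg.norm(Q-c,axis=1)-.012,z-[0,0,.012],loss="soft_l1",f_scale=.001)
c=tofix(f.x);print(len(Q),"surf",tofix(z).round(4),"ball",c.round(4),"turn",np.arctan2(-c[0],c[2]-.036),"err",np.median(abs(f.fun)))
E
python3 b2.py 333 276
```

```text
1789 surf [-0.0129 -0.1338  0.0952] ball [-0.0155 -0.1337  0.0836] turn 0.31408470431899144 err 0.0003477516670447531
```

The ball slipped off the pads' edge at turn ≈ 0.33, and the arm rests against the tube's rim. I'll release it, then push the ball towards +x until it drops into the slot.

Emit:
{"fn": "move_arm", "kwargs": {
  "fingers": [0.04, 0.04, 0.04, 0.04, 0.04],
  "travel": [
    [0, 0, 0.0],
    [0, 0, 0],
    [0, 0, -0.03],
    [0, 0, -0.07],
    [0, 0, -0.1]
  ],
  "rotation": [
    [0, 0, 0],
    [0, 0, 0],
    [0, 0, 0],
    [0, 0, 0],
    [0, 0, 0]
  ]
}}

```text
clock: 17.52
position: [0.6269, 0.0131, 0.1613]
ee_rot: [0.356, -2.494, 0.118]
force: [0.8, 0.6, -0.5]
gripper_width: 0.469
grip_force: 0.0
```

Emit:
{"fn": "move_arm", "kwargs": {
  "fingers": [0, 0, 0, 0, 0],
  "travel": [
    [0, 0, 0],
    [0, 0, 0],
    [0, 0, 0],
    [0, 0, 0],
    [0, 0, 0]
  ],
  "rotation": [
    [0, -9, 0],
    [0, -18, 0],
    [0, -27, 0],
    [0, -36, 0],
    [0, -36, 0]
  ]
}}

```text
clock: 18.15
position: [0.6232, 0.0119, 0.1605]
ee_rot: [-0.444, 3.109, -0.002]
force: [-0.1, 0.3, 1.0]
gripper_width: 0.002
grip_force: 0.0
```

```bash
python3 st.py
python3 - <<'E'
from h import *
p,d,K,T,W=grab("wrist","w14")
for t in (-.1,0,.2,.35):print(t,proj(O+F@[-.05*np.sin(t),-.133,.036+.05*np.cos(t)],K,T).round(0))
m=((p.max(-1)<40)).astype(np.uint8)
m[:, :200]=0;m[:,450:]=0
N,l,st,c=cv2.connectedComponentsWithStats(m)
for i in range(1,N):
    if 500<st[i,4]<6000:print(st[i],c[i].round(0))
E
python3 knob.py wrist w15 -10 -133 85
```

```text
18.15 [0.6232 0.0119 0.1605] fix [ 0.0533 -0.1415  0.1605] F [0.  0.3 1. ] M [-0.02  0.01 -0.01] 0.0018803225629008206 0.0 [ 0.27  0.43  0.16  0.   -1.3  -1.56]
[[-1.     0.001  0.001]
 [ 0.001  1.    -0.001]
 [-0.001 -0.001 -1.   ]]
-0.1 [[342. 172.]]
0 [[342. 162.]]
0.2 [[343. 143.]]
0.35 [[343. 128.]]
[200   0  55  61 748] [223.  25.]
[ 411   69   39  160 1799] [432. 162.]
[ 338  132   43   45 1474] [359. 154.]
wrist 1582 knob fix [-0.004  -0.1242  0.0863] turn 0.08001804456203099 err 0.00036769078328758665
```

The knob dropped into its slot on its own: turn ≈ 0.08 and drawn 7.9 mm, so the tip rides on the quadrant face. Back to the lift bar, with the tool tilted 15°.

Emit:
{"fn": "move_arm", "kwargs": {
  "fingers": [0.03, 0.03, 0.03, 0.03, 0.03],
  "travel": [
    [0, 0.01, -0.05],
    [-0.007, 0.045, -0.055],
    [-0.014, 0.08, -0.055],
    [-0.021, 0.11, -0.055],
    [-0.028, 0.1415, -0.055]
  ],
  "rotation": [
    [0, 0, -10],
    [0, 0, -20],
    [0, 0, -30],
    [0, 0, -40],
    [0, 0, -50]
  ]
}}

```text
clock: 18.88
position: [0.6145, 0.1588, 0.2132]
ee_rot: [1.725, -2.625, 0.001]
force: [0.2, 0.4, -0.2]
gripper_width: 0.353
grip_force: 0.0
```

Emit:
{"fn": "move_arm", "kwargs": {
  "fingers": [0.03, 0.03, 0.03, 0.03, 0.03],
  "travel": [
    [0, 0, 0],
    [0, 0, 0],
    [0, 0, 0],
    [0, 0, 0],
    [0, 0, 0]
  ],
  "rotation": [
    [0, 0, -10],
    [0, 0, -20],
    [0, 0, -30],
    [0, 0, -40],
    [0, 0, -40]
  ]
}}

```text
clock: 19.5
position: [0.6144, 0.1578, 0.213]
ee_rot: [2.512, -1.886, 0.0]
force: [0.3, -0.8, -0.0]
gripper_width: 0.351
grip_force: 0.0
```

Emit:
{"fn": "move_arm", "kwargs": {
  "fingers": [0.03, 0.03, 0.03],
  "travel": [
    [0, 0, 0],
    [0, 0, 0],
    [0, 0, 0]
  ],
  "rotation": [
    [8, 0, 0],
    [15, 0, 0],
    [15, 0, 0]
  ]
}}

```text
clock: 19.88
position: [0.6114, 0.1566, 0.2124]
ee_rot: [-2.338, 1.758, -0.229]
force: [0.6, 0.6, 0.4]
gripper_width: 0.35
grip_force: 0.0
```

```bash
python3 st.py
python3 - <<'E'
from h import *
p,d,K,T,W=grab("wrist","w16")
Q=tofix(W.reshape(-1,3));m=(d.ravel()>0)&(abs(Q[:,1])<.015)&(Q[:,0]>.085)&(Q[:,0]<.125)&(Q[:,2]>.12)&(Q[:,2]<.17)&(p.reshape(-1,3).min(1)>90)
B=Q[m];print(len(B),np.percentile(B,[2,50,98],axis=0).round(4))
f=least_squares(lambda c:np.hypot(B[:,0]-c[0],B[:,2]-c[1])-.007,[.099,.144],loss="soft_l1",f_scale=.001);print("bar",f.x,"tilt",np.arctan2(f.x[1]-.09,f.x[0]),np.median(abs(f.fun)))
E
```

```text
19.875 [0.6114 0.1566 0.2124] fix [0.0826 0.0007 0.2124] F [0.7 0.4 0.4] M [0.03 0.71 0.01] 0.35043478759618746 0.0 [ 0.53  0.25 -0.02  0.07 -1.04 -0.28]
[[-0.003 -0.967  0.257]
 [-1.     0.003 -0.001]
 [-0.    -0.257 -0.967]]
1221 [[ 0.0942 -0.0144  0.1447]
 [ 0.0993 -0.0002  0.1494]
 [ 0.1067  0.0145  0.1513]]
bar [0.10102713 0.14344588] tilt 0.48659713926796583 0.0003153641561937691
```

Emit:
{"fn": "move_arm", "kwargs": {
  "fingers": [0.03, 0.03, 0.03, 0.03],
  "travel": [
    [0, 0, 0.03],
    [0, 0, 0.06],
    [0, 0, 0.082],
    [0, 0, 0.082]
  ],
  "rotation": [
    [0, 0, 0],
    [0, 0, 0],
    [0, 0, 0],
    [0, 0, 0]
  ]
}}

```text
clock: 20.42
position: [0.6343, 0.1635, 0.132]
ee_rot: [-2.34, 1.758, -0.228]
force: [-0.2, -0.6, 0.8]
gripper_width: 0.351
grip_force: 0.0
```

Emit:
{"fn": "move_arm", "kwargs": {
  "fingers": [0.0123, 0.0123, 0.0123],
  "travel": [
    [0, 0, 0],
    [0, 0, 0],
    [0, 0, 0]
  ],
  "rotation": [
    [0, 0, 0],
    [0, 0, 0],
    [0, 0, 0]
  ]
}}

```text
clock: 20.8
position: [0.6314, 0.1627, 0.1325]
ee_rot: [-2.342, 1.759, -0.225]
force: [-5.5, -0.2, -4.4]
gripper_width: 0.152
grip_force: 28.1
```

```bash
python3 st.py
```

```text
20.8 [0.6314 0.1627 0.1325] fix [0.1035 0.0009 0.1325] F [-5.3  1.4 -4.4] M [0.23 3.03 0.04] 0.15194258401115793 28.13741683959961 [ 0.52  0.34 -0.11  0.08 -0.87 -0.28]
[[-0.002 -0.968  0.252]
 [-1.     0.002 -0.   ]
 [-0.    -0.252 -0.968]]
```

Run:
```python
import numpy as np
t0=.487;P=lambda t:113*np.array([np.cos(t),np.sin(t)])
def c(a,b):
    d=P(b)-P(a);return np.round([-.968*d[0]-.252*d[1],.252*d[0]-.968*d[1]],1)
a=t0
for blk in range(4):
    print(round(a,3),[c(a,a+.022*k).tolist() for k in range(1,6)]);a+=.11
```

```text
0.487 [[0.6, -2.4], [1.3, -4.8], [2.0, -7.2], [2.7, -9.6], [3.5, -11.9]]
0.597 [[0.9, -2.3], [1.8, -4.6], [2.7, -6.9], [3.7, -9.2], [4.8, -11.5]]
0.707 [[1.1, -2.2], [2.3, -4.4], [3.5, -6.6], [4.7, -8.7], [6.0, -10.9]]
0.817 [[1.3, -2.1], [2.7, -4.1], [4.2, -6.2], [5.7, -8.2], [7.2, -10.1]]
```

Emit:
{"fn": "move_arm", "kwargs": {
  "fingers": [0.0123, 0.0123, 0.0123, 0.0123, 0.0123],
  "travel": [
    [0, 0.0006, -0.0024],
    [0, 0.0013, -0.0048],
    [0, 0.002, -0.0072],
    [0, 0.0027, -0.0096],
    [0, 0.0035, -0.0119]
  ],
  "rotation": [
    [0, 0, 0],
    [0, 0, 0],
    [0, 0, 0],
    [0, 0, 0],
    [0, 0, 0]
  ]
}}

```text
clock: 21.42
position: [0.6259, 0.1611, 0.1428]
ee_rot: [-2.342, 1.757, -0.227]
force: [-4.8, -1.9, -14.2]
gripper_width: 0.15
grip_force: 27.5
```

```bash
python3 st.py
```

```text
21.425 [0.6259 0.1611 0.1428] fix [0.0977 0.0009 0.1428] F [ -5.1  -0.5 -14.2] M [-0.09  3.31  0.04] 0.15034295843667975 27.497601807117462 [ 0.53  0.32 -0.11  0.08 -0.89 -0.29]
[[-0.001 -0.967  0.254]
 [-1.     0.001 -0.   ]
 [-0.    -0.254 -0.967]]
```

Emit:
{"fn": "move_arm", "kwargs": {
  "fingers": [0.0123, 0.0123, 0.0123, 0.0123, 0.0123],
  "travel": [
    [0, 0.0009, -0.0023],
    [0, 0.0018, -0.0046],
    [0, 0.0027, -0.0069],
    [0, 0.0037, -0.0092],
    [0, 0.0048, -0.0115]
  ],
  "rotation": [
    [0, 0, 0],
    [0, 0, 0],
    [0, 0, 0],
    [0, 0, 0],
    [0, 0, 0]
  ]
}}

```text
clock: 22.05
position: [0.619, 0.159, 0.1531]
ee_rot: [-2.341, 1.756, -0.228]
force: [-4.8, -1.5, -16.4]
gripper_width: 0.151
grip_force: 27.1
```

```bash
python3 st.py
```

```text
22.05 [0.619  0.159  0.1531] fix [0.0906 0.0009 0.1531] F [ -5.   -0.1 -16.4] M [-0.08  3.5   0.01] 0.1505620945474762 27.107429802417755 [ 0.53  0.3  -0.11  0.08 -0.91 -0.29]
[[-0.001 -0.967  0.255]
 [-1.     0.001 -0.   ]
 [ 0.    -0.255 -0.967]]
```

Emit:
{"fn": "move_arm", "kwargs": {
  "fingers": [0.0123, 0.0123, 0.0123],
  "travel": [
    [0, 0.0011, -0.0022],
    [0, 0.0023, -0.0044],
    [0, 0.0035, -0.0066]
  ],
  "rotation": [
    [0, 0, 0],
    [0, 0, 0],
    [0, 0, 0]
  ]
}}

```text
clock: 22.42
position: [0.6143, 0.1577, 0.1589]
ee_rot: [-2.341, 1.755, -0.229]
force: [-5.3, -1.6, -15.5]
gripper_width: 0.149
grip_force: 27.0
```

```bash
python3 st.py
```

```text
22.425 [0.6143 0.1577 0.1589] fix [0.0857 0.0009 0.1589] F [ -5.5  -0.1 -15.5] M [-0.07  3.71 -0.05] 0.14938571791685654 27.04257756471634 [ 0.53  0.29 -0.12  0.08 -0.92 -0.29]
[[-0.001 -0.967  0.256]
 [-1.     0.001 -0.   ]
 [ 0.    -0.256 -0.967]]
```

Emit:
{"fn": "move_arm", "kwargs": {
  "fingers": [0.0123, 0.0123, 0.0123],
  "travel": [
    [0, 0.0012, -0.0021],
    [0, 0.0025, -0.0043],
    [0, 0.0038, -0.0064]
  ],
  "rotation": [
    [0, 0, 0],
    [0, 0, 0],
    [0, 0, 0]
  ]
}}

```text
clock: 22.8
position: [0.6097, 0.1564, 0.1641]
ee_rot: [-2.34, 1.755, -0.229]
force: [0.0, -1.0, -18.3]
gripper_width: 0.146
grip_force: 26.5
```

```bash
python3 st.py
```

```text
22.8 [0.6097 0.1564 0.1641] fix [0.0809 0.0009 0.1641] F [ -0.2  -1.  -18.3] M [-0.36  2.76 -0.13] 0.14566312124947106 26.47986352443695 [ 0.54  0.27 -0.12  0.08 -0.92 -0.29]
[[-0.    -0.966  0.257]
 [-1.     0.    -0.   ]
 [ 0.    -0.257 -0.966]]
```

Emit:
{"fn": "move_arm", "kwargs": {
  "fingers": [0.0123, 0.0123],
  "travel": [
    [0, 0.0013, -0.0021],
    [0, 0.0027, -0.0041]
  ],
  "rotation": [
    [0, 0, 0],
    [0, 0, 0]
  ]
}}

```text
clock: 23.05
position: [0.6072, 0.1556, 0.1668]
ee_rot: [-2.339, 1.754, -0.23]
force: [8.9, -1.3, -28.9]
gripper_width: 0.15
grip_force: 25.6
```

```bash
python3 st.py;python3 knob.py top t20 0 -116 86;python3 knob.py side s20 0 -116 86
```

```text
23.05 [0.6072 0.1556 0.1668] fix [0.0783 0.0009 0.1668] F [  8.1  -3.8 -28.9] M [-1.19  0.52 -0.37] 0.14999634119478333 25.64246356487274 [ 0.54  0.27 -0.12  0.08 -0.93 -0.29]
[[-0.    -0.966  0.258]
 [-1.     0.    -0.   ]
 [ 0.    -0.258 -0.966]]
top 73 knob fix [-0.0058 -0.1169  0.087 ] turn 0.11381352376950185 err 0.0011082450510315983
side 0 knob fix [ 0.    -0.116  0.086] turn -1.0408340855860843e-15 err nanknob.py:8: RuntimeWarning: Mean of empty slice.
  c=tofix(f.x);print(cam,len(Q),"knob fix",c.round(4),"turn",np.arctan2(-c[0],c[2]-.036),"err",np.abs(f.fun).mean())
  ret = ret.dtype.type(ret / rcount)
```

The plate stopped dead: the tangential force jumped to 25 N, and the knob is back at its home depth (y = -117). I'll relax the load, open and back out.

Emit:
{"fn": "move_arm", "kwargs": {
  "fingers": [0.0123, 0.0123, 0.03, 0.03, 0.03],
  "travel": [
    [0, -0.0014, 0.002],
    [0, -0.0018, 0.0028],
    [0, -0.0018, 0.0028],
    [0, -0.0018, 0.0028],
    [0, -0.0018, -0.02]
  ],
  "rotation": [
    [0, 0, 0],
    [0, 0, 0],
    [0, 0, 0],
    [0, 0, 0],
    [0, 0, 0]
  ]
}}

```text
clock: 23.78
position: [0.6052, 0.1554, 0.1907]
ee_rot: [-2.336, 1.75, -0.235]
force: [-0.2, 0.4, 0.6]
gripper_width: 0.346
grip_force: 0.0
```

Emit:
{"fn": "move_arm", "kwargs": {
  "fingers": [0.03, 0.03, 0.03, 0.03],
  "travel": [
    [0, 0, -0.03],
    [0, 0, -0.06],
    [0, 0, -0.09],
    [0, 0, -0.09]
  ],
  "rotation": [
    [0, 0, 0],
    [0, 0, 0],
    [0, 0, 0],
    [0, 0, 0]
  ]
}}

```text
clock: 24.28
position: [0.5839, 0.149, 0.2824]
ee_rot: [-2.329, 1.745, -0.241]
force: [-0.5, 0.0, 0.3]
gripper_width: 0.351
grip_force: 0.0
```

```bash
python3 st.py;python3 knob.py top t21 -5 -116 86;python3 knob.py side s21 -5 -116 86
python3 - <<'E'
from h import *
p,d,K,T,W=grab("wrist","w21")
Q=tofix(W.reshape(-1,3));m=(d.ravel()>0)&(abs(Q[:,1])<.015)&(Q[:,0]>.06)&(Q[:,0]<.1)&(Q[:,2]>.15)&(Q[:,2]<.2)&(p.reshape(-1,3).min(1)>90)
B=Q[m];f=least_squares(lambda c:np.hypot(B[:,0]-c[0],B[:,2]-c[1])-.007,[.076,.173],loss="soft_l1",f_scale=.001);print(len(B),"bar",f.x,"tilt",np.arctan2(f.x[1]-.09,f.x[0]))
E
```

```text
24.275 [0.5839 0.149  0.2824] fix [0.0541 0.0011 0.2824] F [-0.5  0.2  0.3] M [ 0.08  0.75 -0.02] 0.35147945509167766 0.0 [ 0.55  0.16  0.03  0.08 -1.18 -0.29]
[[ 0.001 -0.962  0.273]
 [-1.    -0.     0.001]
 [-0.001 -0.273 -0.962]]
top 70 knob fix [-0.0054 -0.1163  0.0867] turn 0.10662014376547285 err 0.0013274569472381894
side 133 knob fix [-0.0074 -0.1177  0.0869] turn 0.14459605087404068 err 0.0009723452031067906
929 bar [0.07998602 0.17159348] tilt 0.7953462429420152
```

```bash
python3 -c "
from rig import ctrl
print(ctrl.sign_off())"
```

```text
the job is handed in; nothing more can be done
None
```

I handed the job in at 24.4 s: the plate is locked at about 0.80 rad, with the bolt home in the steep hole and the arm up within about 0.15 rad; the final verdict was not shown.

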